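Drive a drift pin home to draw a spice tray into line

TASK

The spice tray has crept out on its runners, and the hole in its swivelling steel tongue no longer lines up with the holes of the lock bracket. Take the tapered steel drift pin out of its wooden stand, feel your way down through the bracket and the tongue so that its taper draws the tray back into line, and push until its collar lies flush on the bracket, finishing with a firm push of about 20 N and never loading the pin against the bracket with more than 45 N; leave the pin there. Let the pin do the work: do not push the tray or the bracket with the gripper, and leave the other things on the worktop standing where they are.

Things in the scene. Friction and masses are not known exactly. Their poses are not given: they have to be found in the camera images.
- drift: Loose steel drift pin, 0.09-0.2 kg, at the start upright, tip down, in the stand. Origin: on its axis at the collar's underside, z up along the axis. Collar 32 mm wide, z 0 to 6 mm. Grip: ringed dark cylinder 23 mm wide, z 6 to 42 mm; pinch it from above, TCP at z 28 mm, any yaw. Shank 16 mm wide, z -18 to 0. Taper: 16 mm wide at z -18 to 6.4 mm at z -47; blunt 5 mm tip at z -50 mm.
- drift_tip (a point): Tip of the drift pin, on its axis 50 mm below the underside of the collar; axes as drift. At the end the tip hangs free about 4 mm above the mounting plate.
- pin_stand: Fixed wooden block 64 x 64 x 60 mm on a 70 x 70 x 8 mm foot; one upright hole, 21 mm wide and 55 mm deep, in the middle of its top, where the pin hangs by its collar (collar underside at 60 mm). Origin: centre of the underside, z up.
- lock_base: Fixed baseboard of the lock, dark wood, x -75 to 75, y -48 to 298 mm, 12 thick; origin under lock_mark, z up, tray towards local +y. On it a mounting plate carries steel bracket and tray. Bracket 70 (x) x 50 (y) mm: two rigid level plates 6 mm thick, each with an 18 mm hole on one upright axis, at z 52 to 58 and 66 to 72 mm, the tray's tongue (6 mm, z 59 to 65) between; hollow below.
- lock_mark (a point): Nominal place of the bracket's upper hole mouth, on the upper face, 72 mm above the worktop; axes as lock_base. The mounting plate is clamped in slots, so the true hole axis lies up to 5 mm off this point in local x and in y: not measured, find it by feel (or sight). The plate holds firm. Tray walls reach 62 mm, the loose tin in it 115 mm; all over 70 mm away in +y.
- lock_mark_low (a point): As lock_mark, 65 mm above the worktop: level of the tongue's upper face. The tongue has an 18 mm hole, at the start 4.5 to 7 mm to local +y of the bracket's true axis and up to 8 mm to either side in x (not measured). A tip let down 5 mm into the upper hole is still above the tongue and can feel the hole's walls; it goes on only through the opening both holes share.
- lock_tray (a point): Middle of the baseboard under the tray, 175 mm to local +y of lock_mark, z 12 mm. The tray slides along local y; the tongue swivels on a bolt 88 mm from its hole; dry friction only, 5 N each at the hole. Drawing takes 5 to 20 N of push, so a rise in force is not yet the seat. As the taper goes in, give way to side force towards the bracket's true axis (1 mm of play round the shank), or it jams.
- pitcher_pump: Fixed hand pump at the right, to be kept clear of. Origin [0.485, -0.373, -0.01] in the room. Its column stands about 60 mm further from the robot (x) and 65 mm to -y; its spout reaches from there to y -0.21 at x 0.55, 0.20 to 0.25 m high; its iron lever slopes from x 0.52, z 0.59 down towards the robot to x 0.29, z 0, at y -0.42 to -0.45. Swing past the lever near the base.
- by_mustard_pot: Bystander: cream stoneware pot with knobbed lid, 64 mm wide, 80 mm tall; origin under its centre. Stands on the worktop; leave it alone.
- by_spice_ginger: Bystander: round printed tin with a grey lid, 60 mm wide, 92 mm tall, on the worktop behind the fixture (not one of the things in the tray); origin under its centre. Leave it alone.
- by_egg_timer: Bystander: wooden sand-glass, 54 mm wide, 110 mm tall; origin under its centre. Leave it alone.
- by_butter_stamp: Bystander: turned wooden butter stamp with a knob, 64 mm wide, 66 mm tall; origin under its centre. Leave it alone.
- by_pepper_shaker: Bystander: grey tin shaker with a pierced domed top, 46 mm wide, 82 mm tall; origin under its centre. Leave it alone.
Things that resemble listed ones, but are neither listed nor needed, are in the scene too. What is shaped like the drift but orange or purple is not meant.

How it is judged:
On the way, in this order (a step that is already met when the one before it is completed fails the run):
1. the pin's tip is down through the bracket's upper hole and the tongue's hole, from above, while the collar still stands clear (z of drift_tip in the frame of lock_base below 0.056 m and z of drift in the frame of lock_base above 0.082 m and horizontal distance between drift_tip and lock_mark below 0.017 m), for 0.05 s.
2. the collar is flush on the bracket and is pressed down firmly (more than 10 N between pin and lock) (z of drift in the frame of lock_base below 0.0738 m and horizontal distance between drift and lock_mark below 0.011 m and contact force between drift and lock_base above 10 N), for 0.1 s.
At the end, for the whole second after the job is handed in: The pin stands home in the lock, released and at rest: collar flush on the bracket (underside 70 to 73.8 mm above the worktop), within 11 mm of lock_mark, wherever in its slots the bracket sits, and upright within 4 degrees; there its shank keeps tongue and bracket in line (z of drift in the frame of lock_base between 0.07 and 0.0738 m and horizontal distance between drift and lock_mark below 0.011 m and angle between the z axis of drift and the z axis of lock_base, either way round below 0.07 rad and linear speed of drift below 0.02 m/s); the robot touches nothing.
It fails at once if the pin loads the lock (bracket or tray) with more than 45 N (contact force between drift and lock_base above 45 N).
It fails at once if the gripper or arm itself pushes the bracket or the tray (more than 4 N) (contact force between any of the fingers, the arm and lock_base above 4 N).
It fails at once if a bystander is shifted by more than 20 mm or tipped (distance of any of by_mustard_pot, by_spice_ginger, by_egg_timer, by_butter_stamp, by_pepper_shaker from where it was at the start of the episode above 0.02 m or angle between any of by_mustard_pot, by_spice_ginger, by_egg_timer, by_butter_stamp, by_pepper_shaker's own z axis and vertical above 0.3 rad).
It also fails if it takes over 67 s, if anything falls off the work surface, if the arm or the gripper's body presses on something with over 40 N, if the wrist force passes 120 N, or if a joint passes its speed limit or range.

ROBOT

A 6-joint arm with a two-finger parallel gripper is mounted at the origin on a cart in front of the work surface, level with it; the furniture and walls round the work are solid. World frame = base frame: x ahead of the robot, y to its left, z up, the work surface at z = 0. Lengths are in m, angles in rad, forces in N, time in s.
With the tool pointing down it reaches from about 0.3 to 0.775 m from the base axis. Payload 14.6 kg.
Tool frame: the origin (TCP) lies between the finger pads, 19 mm behind the fingertips; this is the grasp point; z points along the fingers, y is the line along which they close (so a half turn about z gives the same grasp; the last joint's range is limited). The gripper opens to 85 mm and grips with 20 to 120 N. Pads are 22 mm wide; open, the fingers measure 114 mm over their backs; the gripper's body (76 mm by 85 mm) begins 54 mm behind the grasp point. The pads swing forward as they close: fully open they stand 13 mm farther back than shut.
Start: joints at [-1.395, 0.3, 1.521, -0, 1.321, -0.067], TCP at [0.132, -0.534, 0.25] pointing down, gripper open.
Joint ranges: [-3.03, 3.03], [-0.79, 2.21], [0.23, 2.52], [-1.04, 4.18], [0, 3.07], [-2.55, 2.55]. Speed limits (rad/s): [2.22, 2.22, 2.57, 3.14, 3.14, 3.14].

INTERFACE

Orientations are given as a unit quaternion [w, x, y, z].
In Python, from workcell import readout, snapshot, ticket gives the robot as it stands.
- The arm moves only by the tool carry_out, never from a script. Its argument "series" is a list of rows, each an object with "claw": the gripper command: -1 is shut, 1 is fully open, values between are in proportion; "linear": the shift along the tool's x, y, z in mm, a list of three; "rotation": the turn, a rotation vector about the tool's x, y, z in rad, a list of three. A call has exactly 8 rows; each row shifts and turns the commanded pose from where the row before left it, along the tool's axes as they then stand; what a row does not reach is not made up. A row lasts 1/8 s, in which the tool goes at most 62.5 mm and 10.7 degrees, less where a joint would pass 70% of its speed; a pose out of reach is approached as far as the arm can. A call with a gripper value outside its range is refused whole. The fingers move at their own pace and stop on an object; "force" is the grip in N (left out, the last holds). Time passes only in rows, so rows that do not move let the fingers close, or fill a call up. It gives the time, the measured TCP pose, the force, the opening and the grip force at its end, in the units of the state.
- readout.get_state(): the state, without advancing time (a new reading comes with each control period).
- snapshot(name): name is "scene" or "top"; returns a dict with "img" (420x560x3 uint8, blue, green, red), "range_z" (420x560 float32, m along the optical axis (not along the pixel's ray), 0 where there is no reading), "fov_y" (degrees; the focal length in pixels is half the picture's height over the tangent of half this angle, whatever the lens; pixels are square), "cx", "cy" (the principal point, pixels), "dist" ([k1, k2, p1, p2, k3] as OpenCV has them; the pictures are not rectified), "pose" (4x4, takes a point from camera to world coordinates). Camera axes: x right, y up, looking along -z (the intrinsics and any distortion apply to the point x, -y, -z); pixel columns grow to the right and rows downward; lengths in m; the calibration is good to about 2 mm. A picture is of the moment at which its call begins.
- ticket.close_job(): hands the job in; it is judged then, once.
The state is a dict: "t": time; "joint_pos": joint angles; "qd": joint speeds; "joint_efforts": joint torques, N m; "tcp_pos": TCP position; "orientation": TCP orientation; "force": force on the tool from outside, world axes, zero at the start; "torque": the same for the moment, N m; "finger_gap": finger opening in m; "finger_force": force on a finger pad.
Only numpy, scipy, OpenCV 4.12 (cv2) and the standard library are available. Lean on these libraries where they do the work, as an engineer would, in place of code of your own. Each camera call takes 0.05 s, during which the arm holds its last target. There are 200 camera calls.

## Working session

There is one attempt and no reset: what is moved stays moved. The work goes in short steps, Python scripts to look and compute and a tool call to move; the robot and the scene stay as the last step left them, time stands still between calls to the robot, and variables do not carry over. Pictures are saved under pics/ and viewed, at most 10 in all, crops included, and the job is handed in when it is done.

Besides the shell and the picture viewer there is one more tool, called after ">>>" by a JSON object that holds its "method" and its "body", one argument or row to a line. carry_out: Moves the arm, as the interface text tells. Its arguments: {"type":"object","properties":{"series":{"type":"array"},"force":{"type":"number"}},"required":["series"]}

```bash
mkdir -p pics; cat > h.py <<'E'
import numpy as np,cv2
from workcell import readout,snapshot,ticket
def K(s):
    f=s['img'].shape[0]/2/np.tan(np.radians(s['fov_y'])/2)
    return np.array([[f,0,s['cx']],[0,f,s['cy']],[0,0,1.]])
def rays(s,px):
    n=cv2.undistortPoints(np.array(px,float).reshape(-1,1,2),K(s),np.array(s['dist'],float)).reshape(-1,2)
    return np.c_[n[:,0],-n[:,1],-np.ones(len(n))]
def w(s,px):  # by depth
    px=np.array(px).reshape(-1,2);r=rays(s,px);d=np.array([s['range_z'][int(round(v)),int(round(u))] for u,v in px])
    P=np.array(s['pose']);return (r*d[:,None])@P[:3,:3].T+P[:3,3]
def wz(s,px,z): # at plane z
    P=np.array(s['pose']);r=rays(s,px)@P[:3,:3].T;return P[:3,3]+r*((z-P[2,3])/r[:,2])[:,None]
E
python3 - <<'E'
from h import *
for n in('scene','top'):
    s=snapshot(n);cv2.imwrite(f'pics/{n}0.png',s['img']);print(n,s['fov_y'],s['dist'],np.round(s['pose'],3).tolist())
print(readout.get_state())
E
```

```text
scene 47.455584636423694 [0.03495581 0.         0.         0.         0.        ] [[0.896, 0.175, -0.408, 0.026], [-0.444, 0.366, -0.818, -1.011], [0.007, 0.914, 0.406, 0.577], [0.0, 0.0, 0.0, 1.0]]
top 48.56856748813136 [0.03890265 0.         0.         0.         0.        ] [[-0.021, 0.99, -0.141, 0.364], [-1.0, -0.022, -0.007, 0.003], [-0.01, 0.141, 0.99, 1.502], [0.0, 0.0, 0.0, 1.0]]
{'t': 0.1, 'joint_pos': array([-1.39459000e+00,  3.00444237e-01,  1.52153102e+00,  5.54791354e-05,
        1.32068529e+00, -6.65862993e-02]), 'qd': array([-0.00053492, -0.00302716, -0.0019741 , -0.00071709,  0.00061841,
        0.00102906]), 'joint_efforts': array([ 1.01654434e-03, -5.44378853e+01, -3.62370157e+01, -8.69053974e-05,
        3.05258109e-03,  3.65314077e-05]), 'tcp_pos': array([ 0.13221086, -0.53367774,  0.24945721]), 'orientation': array([-5.34618232e-04,  9.92641204e-01,  1.21091514e-01, -2.41861538e-06]), 'force': array([-0.13282125,  0.37438879,  0.87623121]), 'torque': array([0.00282006, 0.01130214, 0.01229196]), 'finger_force': 0.0, 'finger_gap': 0.08570897035456154}
```

View pics/scene0.png

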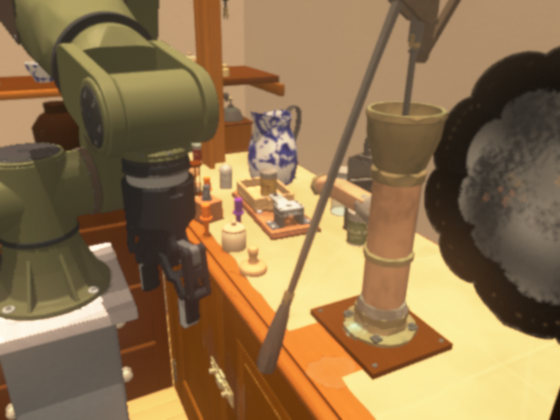

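View pics/top0.png

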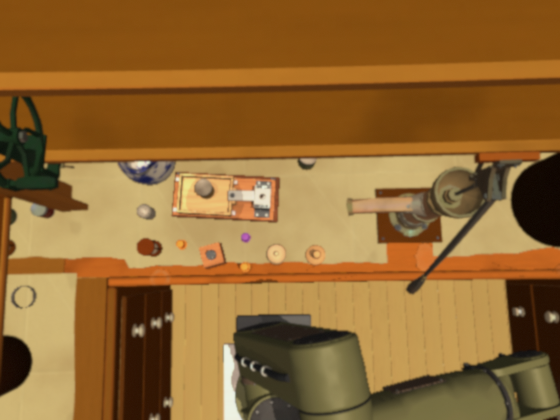

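```bash
python3 - <<'E'
from h import *
s=snapshot('top');im=s['img']
a=cv2.resize(im[165:280,125:285],None,fx=5,fy=5,interpolation=cv2.INTER_CUBIC);cv2.imwrite('pics/crop1.png',a)
names=['stand','orange1','orange2','purple','pot','stamp']
px=[(212,255),(181,244),(245,267),(245,237),(276,254),(316,255)]
for n,p in zip(names,w(s,px)):print(n,p.round(3))
E
```

```text
stand [0.426 0.182 0.1  ]
orange1 [0.461 0.275 0.1  ]
orange2 [0.388 0.084 0.096]
purple [0.478 0.083 0.095]
pot [ 0.425 -0.01   0.077]
stamp [ 0.42  -0.133  0.066]
```

View pics/crop1.png

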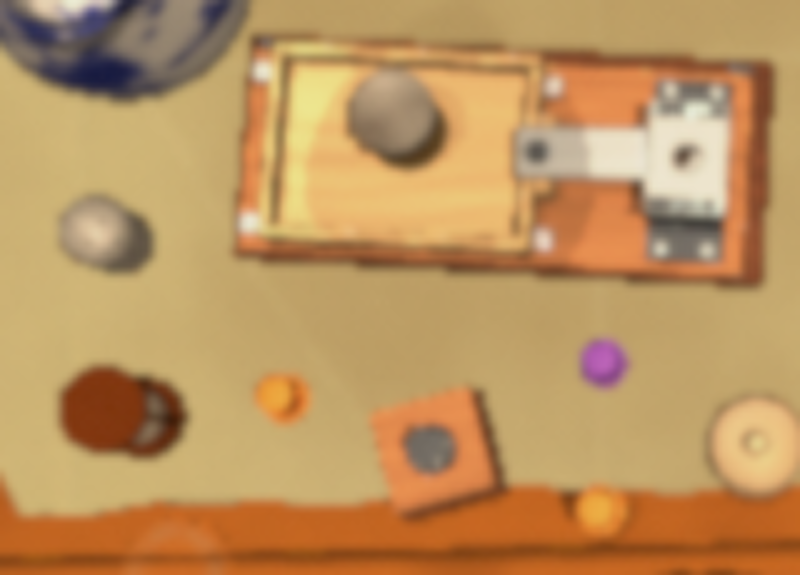

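>>> {"method": "carry_out", "body": {
  "series": [
    {"claw": 1, "linear": [0, 0, 0], "rotation": [0, 0, 0.121]},
    {"claw": 1, "linear": [0, 0, 0], "rotation": [0, 0, 0.121]},
    {"claw": 1, "linear": [-5, -36, 0], "rotation": [0, 0, 0]},
    {"claw": 1, "linear": [-5, -36, 0], "rotation": [0, 0, 0]},
    {"claw": 1, "linear": [-5, -36, 0], "rotation": [0, 0, 0]},
    {"claw": 1, "linear": [-5, -36, 0], "rotation": [0, 0, 0]},
    {"claw": 1, "linear": [-5, -36, 0], "rotation": [0, 0, 0]},
    {"claw": 1, "linear": [-5, -36, 0], "rotation": [0, 0, 0]}
  ]
}}

```text
t: 1.15
tcp_pos: [0.1019, -0.3166, 0.2498]
orientation: [-0.0, 1.0, 0.0, -0.0]
force: [-0.0, 0.4, 0.3]
finger_gap: 0.0853
finger_force: 0.0
```

```bash
python3 - <<'E'
from h import *
s=snapshot('top')
c=lambda l:[(125+(x-2)/5,165+(y-2)/5) for x,y in l]
print('corners',wz(s,c([(252,38),(772,62),(762,285),(236,255)]),.012).round(4))
print('hole',wz(s,c([(688,156)]),.072).round(4))
print('bracket plate corners',wz(s,c([(648,80),(732,84),(724,215),(642,210)]),.072).round(4))
g=s['img'].astype(int).sum(2)
print(g[190:203,256:270])
# pin: centroid of grey pixels over stand
u0,v0=211,254;sub=s['img'][246:264,203:221].astype(int)
m=(sub.max(2)-sub.min(2)<45);vv,uu=np.nonzero(m);print(m.astype(int))
print('pin',wz(s,[(203+uu.mean(),246+vv.mean())],.098).round(4))
print('pin depth',np.round(s['range_z'][246:264,203:221],3)[::2,::2])
P=[(u,v) for v in range(244,266) for u in range(201,223)]
W=w(s,P);t=W[(W[:,2]>.09)&(W[:,2]<.11)];print('top pts',len(t),t.mean(0).round(4),t.min(0).round(3),t.max(0).round(3))
E
```

```text
corners [[ 0.702   0.3134  0.012 ]
 [ 0.6783 -0.0263  0.012 ]
 [ 0.5321 -0.0163  0.012 ]
 [ 0.5591  0.3228  0.012 ]]
hole [[0.6072 0.0286 0.072 ]]
bracket plate corners [[6.560e-01 5.270e-02 7.200e-02]
 [6.522e-01 2.000e-04 7.200e-02]
 [5.695e-01 7.000e-03 7.200e-02]
 [5.738e-01 5.780e-02 7.200e-02]]
[[650 659 660 659 658 657 660 657 659 657 657 657 654 630]
 [654 661 662 661 658 657 658 657 660 660 660 663 658 637]
 [656 663 663 659 647 640 638 640 650 656 660 663 660 638]
 [657 663 661 644 609 575 562 574 610 643 657 662 659 635]
 [659 663 651 603 508 433 419 461 534 606 647 662 658 631]
 [660 663 637 544 406 303 321 421 507 581 640 659 656 625]
 [662 661 630 516 358 271 344 475 557 600 640 657 656 621]
 [662 662 637 542 407 362 441 544 599 626 649 660 658 620]
 [662 664 648 595 515 492 539 591 614 639 657 663 656 619]
 [663 666 660 641 611 596 606 623 641 654 662 663 657 618]
 [664 667 664 660 652 648 646 651 657 663 664 665 657 615]
 [665 667 665 662 662 663 663 661 665 665 665 664 657 611]
 [655 658 658 657 659 660 659 663 665 665 663 663 657 613]]
[[0 0 0 0 0 0 0 0 0 0 0 0 0 0 
[... 599 characters left out ...]
 0 0 0 0 0 0 0 0 0 0 0 0 0 0 0 0]
 [0 0 0 0 0 0 0 0 0 0 0 0 0 0 0 0 0 0]]
pin [[0.4278 0.1868 0.098 ]]
pin depth [[1.503 1.438 1.441 1.448 1.443 1.441 1.442 1.44  1.441]
 [1.444 1.439 1.441 1.439 1.438 1.436 1.443 1.435 1.441]
 [1.442 1.436 1.442 1.435 1.429 1.435 1.439 1.438 1.44 ]
 [1.441 1.434 1.394 1.396 1.398 1.411 1.43  1.438 1.443]
 [1.437 1.44  1.395 1.396 1.398 1.395 1.427 1.43  1.432]
 [1.436 1.444 1.395 1.392 1.391 1.41  1.429 1.435 1.435]
 [1.427 1.44  1.433 1.396 1.419 1.43  1.433 1.436 1.435]
 [1.432 1.433 1.439 1.433 1.431 1.436 1.439 1.435 1.431]
 [1.432 1.432 1.436 1.435 1.437 1.436 1.435 1.43  1.433]]
top pts 51 [0.428  0.1899 0.1025] [0.417 0.179 0.094] [0.438 0.201 0.108]
```

>>> {"method": "carry_out", "body": {
  "series": [
    {"claw": 1, "linear": [32, -20, 0], "rotation": [0, 0, 0]},
    {"claw": 1, "linear": [32, -20, 0], "rotation": [0, 0, 0]},
    {"claw": 1, "linear": [32, -20, 0], "rotation": [0, 0, 0]},
    {"claw": 1, "linear": [32, -20, 0], "rotation": [0, 0, 0]},
    {"claw": 1, "linear": [13, -34, 0], "rotation": [0, 0, 0]},
    {"claw": 1, "linear": [13, -34, 0], "rotation": [0, 0, 0]},
    {"claw": 1, "linear": [13, -34, 0], "rotation": [0, 0, 0]},
    {"claw": 1, "linear": [13, -34, 0], "rotation": [0, 0, 0]}
  ]
}}

```text
t: 2.2
tcp_pos: [0.2821, -0.1006, 0.25]
orientation: [0.0, 1.0, 0.0, 0.0]
force: [0.5, -0.5, -0.1]
finger_gap: 0.0853
finger_force: 0.0
```

>>> {"method": "carry_out", "body": {
  "series": [
    {"claw": 1, "linear": [13, -34, 0], "rotation": [0, 0, 0]},
    {"claw": 1, "linear": [13, -34, 0], "rotation": [0, 0, 0]},
    {"claw": 1, "linear": [13, -34, 0], "rotation": [0, 0, 0]},
    {"claw": 1, "linear": [21, -37, 0], "rotation": [0, 0, 0]},
    {"claw": 1, "linear": [21, -37, 0], "rotation": [0, 0, 0]},
    {"claw": 1, "linear": [21, -37, 0], "rotation": [0, 0, 0]},
    {"claw": 1, "linear": [21, -37, 0], "rotation": [0, 0, 0]},
    {"claw": 1, "linear": [0, 0, 0], "rotation": [0, 0, 0]}
  ]
}}

```text
t: 3.2
tcp_pos: [0.4051, 0.15, 0.2494]
orientation: [0.0, 1.0, 0.002, -0.001]
force: [-0.3, -0.7, -0.9]
finger_gap: 0.0853
finger_force: 0.0
```

>>> {"method": "carry_out", "body": {
  "series": [
    {"claw": 1, "linear": [11, -19, 40], "rotation": [0, 0, 0]},
    {"claw": 1, "linear": [11, -19, 40], "rotation": [0, 0, 0]},
    {"claw": 1, "linear": [0, 0, 20], "rotation": [0, 0, 0]},
    {"claw": 1, "linear": [0, 0, 20], "rotation": [0, 0, 0]},
    {"claw": 1, "linear": [0, 0, 20], "rotation": [0, 0, 0]},
    {"claw": 1, "linear": [0, 0, 21], "rotation": [0, 0, 0]},
    {"claw": 1, "linear": [0, 0, 0], "rotation": [0, 0, 0]},
    {"claw": 1, "linear": [0, 0, 0], "rotation": [0, 0, 0]}
  ]
}}

```text
t: 4.2
tcp_pos: [0.4269, 0.1862, 0.0898]
orientation: [-0.0, 1.0, 0.0, 0.0]
force: [0.3, -0.3, -0.5]
finger_gap: 0.0853
finger_force: 0.0
```

```bash
python3 - <<'E'
from h import *
s=snapshot('scene')
K_=K(s);P=np.linalg.inv(np.array(s['pose']))
def proj(p):
    c=P[:3,:3]@p+P[:3,3];q,_=cv2.projectPoints(np.array([[c[0],-c[1],-c[2]]]),np.zeros(3),np.zeros(3),K_,np.array(s['dist'],float));return q.ravel()
u,v=proj(np.array([.4275,.188,.08]));print(u,v)
u,v=int(u),int(v)
cv2.imwrite('pics/crop2.png',cv2.resize(s['img'][v-50:v+50,u-60:u+60],None,fx=6,fy=6,interpolation=cv2.INTER_CUBIC))
E
```

```text
206.4459072988761 193.3499628605582
```

View pics/crop2.png

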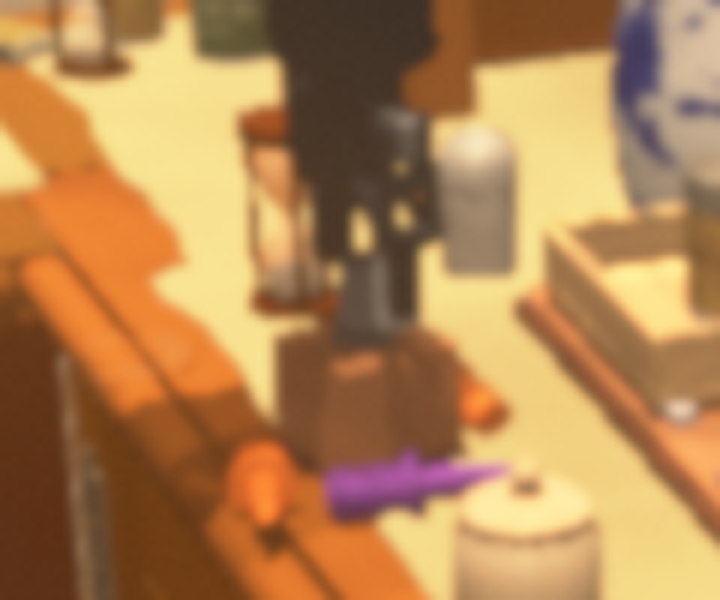

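>>> {"method": "carry_out", "body": {
  "force": 90,
  "series": [
    {"claw": 1, "linear": [0, 0, 1.5], "rotation": [0, 0, 0]},
    {"claw": -1, "linear": [0, 0, 0], "rotation": [0, 0, 0]},
    {"claw": -1, "linear": [0, 0, 0], "rotation": [0, 0, 0]},
    {"claw": -1, "linear": [0, 0, 0], "rotation": [0, 0, 0]},
    {"claw": -1, "linear": [0, 0, 0], "rotation": [0, 0, 0]},
    {"claw": -1, "linear": [0, 0, 0], "rotation": [0, 0, 0]},
    {"claw": -1, "linear": [0, 0, 0], "rotation": [0, 0, 0]},
    {"claw": -1, "linear": [0, 0, 0], "rotation": [0, 0, 0]}
  ]
}}

```text
t: 5.25
tcp_pos: [0.4267, 0.1865, 0.0878]
orientation: [-0.0, 1.0, 0.0, 0.0]
force: [-2.3, 0.2, 5.7]
finger_gap: 0.0211
finger_force: 87.7
```

>>> {"method": "carry_out", "body": {
  "series": [
    {"claw": -1, "linear": [0, 0, -10], "rotation": [0, 0, 0]},
    {"claw": -1, "linear": [0, 0, -20], "rotation": [0, 0, 0]},
    {"claw": -1, "linear": [0, 0, -20], "rotation": [0, 0, 0]},
    {"claw": -1, "linear": [0, 0, -20], "rotation": [0, 0, 0]},
    {"claw": -1, "linear": [0, 0, -20], "rotation": [0, 0, 0]},
    {"claw": -1, "linear": [0, 0, -10], "rotation": [0, 0, 0]},
    {"claw": -1, "linear": [0, 0, 0], "rotation": [0, 0, 0]},
    {"claw": -1, "linear": [0, 0, 0], "rotation": [0, 0, 0]}
  ]
}}

```text
t: 6.25
tcp_pos: [0.4264, 0.1862, 0.1868]
orientation: [0.0, 1.0, 0.0, -0.001]
force: [-0.3, -0.7, -1.7]
finger_gap: 0.0211
finger_force: 88.4
```

```bash
cat >> h.py <<'E'
def proj(s,p):
    P=np.linalg.inv(np.array(s['pose']));c=np.atleast_2d(p)@P[:3,:3].T+P[:3,3]
    return cv2.projectPoints(c*[1,-1,-1],np.zeros(3),np.zeros(3),K(s),np.array(s['dist'],float))[0].reshape(-1,2)
E
python3 - <<'E'
from h import *
s=snapshot('scene');t=readout.get_state()['tcp_pos']
a=proj(s,t-[0,0,.028]);b=proj(s,t-[0,0,.078]);h=proj(s,[.6065,.029,.072]);print(a,b,h)
u,v=a[0].astype(int)
A=cv2.resize(s['img'][v-30:v+50,u-40:u+40],(560,560),interpolation=cv2.INTER_CUBIC)
for p in (a[0],b[0]): cv2.circle(A,tuple(int(x) for x in (p-[u-40,v-30])*7+3),3,(0,0,255),-1)
u,v=h[0].astype(int)
cv2.imwrite('pics/c3.png',A)
B=cv2.resize(s['img'][v-25:v+25,u-35:u+35],(770,550),interpolation=cv2.INTER_CUBIC)
q=(h[0]-[u-35,v-25])*11+5;cv2.circle(B,tuple(int(x) for x in q),2,(0,0,255),-1)
cv2.imwrite('pics/c4.png',B)
E
```

```text
[[204.91524754 166.90852556]] [[205.78325237 184.01879391]] [[289.27189668 205.21076888]]
```

View pics/c3.png

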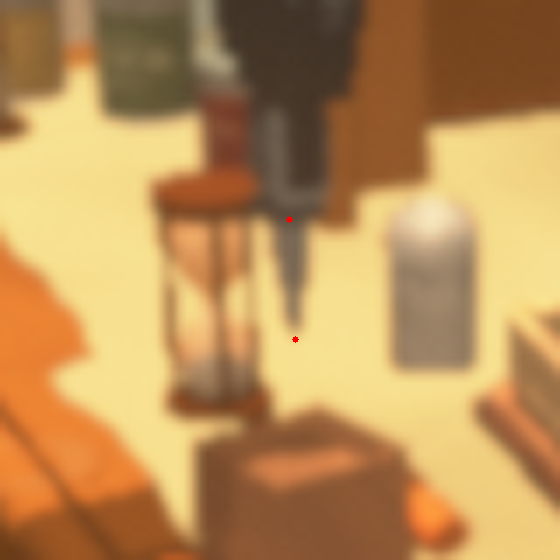

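View pics/c4.png

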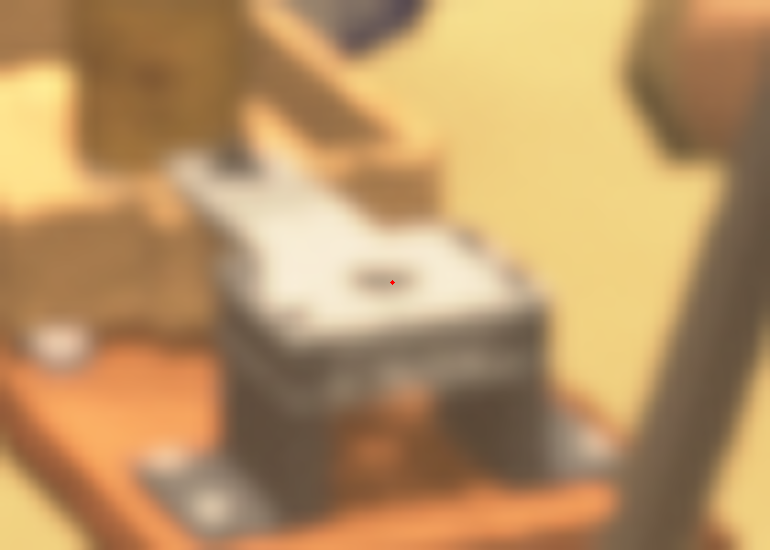

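>>> {"method": "carry_out", "body": {
  "series": [
    {"claw": -1, "linear": [0, 0, -35], "rotation": [0, 0, 0]},
    {"claw": -1, "linear": [30, 26, 0], "rotation": [0, 0, 0]},
    {"claw": -1, "linear": [30, 26, 0], "rotation": [0, 0, 0]},
    {"claw": -1, "linear": [30, 26, 0], "rotation": [0, 0, 0]},
    {"claw": -1, "linear": [30, 26, 0], "rotation": [0, 0, 0]},
    {"claw": -1, "linear": [30, 26, 0], "rotation": [0, 0, 0]},
    {"claw": -1, "linear": [30, 26, 0], "rotation": [0, 0, 0]},
    {"claw": -1, "linear": [0, 0, 0], "rotation": [0, 0, 0]}
  ]
}}

```text
t: 7.3
tcp_pos: [0.6076, 0.0288, 0.2209]
orientation: [0.0, 1.0, -0.001, -0.001]
force: [-0.4, 0.0, -1.5]
finger_gap: 0.0207
finger_force: 88.5
```

```bash
python3 - <<'E'
from h import *
st=readout.get_state();print(st['tcp_pos'],st['force'])
E
```

```text
[0.60763795 0.02877919 0.22088158] [-4.47341251e-01  4.60045925e-04 -1.51635241e+00]
```

>>> {"method": "carry_out", "body": {
  "series": [
    {"claw": -1, "linear": [-1.5, 0, 20], "rotation": [0, 0, 0]},
    {"claw": -1, "linear": [0, -0.5, 20], "rotation": [0, 0, 0]},
    {"claw": -1, "linear": [0, 0, 15], "rotation": [0, 0, 0]},
    {"claw": -1, "linear": [0, 0, 6], "rotation": [0, 0, 0]},
    {"claw": -1, "linear": [0, 0, 3], "rotation": [0, 0, 0]},
    {"claw": -1, "linear": [0, 0, 0], "rotation": [0, 0, 0]},
    {"claw": -1, "linear": [0, 0, 0], "rotation": [0, 0, 0]},
    {"claw": -1, "linear": [0, 0, 0], "rotation": [0, 0, 0]}
  ]
}}

```text
t: 8.3
tcp_pos: [0.6054, 0.031, 0.1588]
orientation: [-0.0, 1.0, 0.0, 0.0]
force: [0.2, 0.5, -1.7]
finger_gap: 0.0206
finger_force: 88.5
```

```bash
python3 - <<'E'
from h import *
s=snapshot('scene');t=readout.get_state()['tcp_pos'];print(t)
b=proj(s,t-[0,0,.078]);u,v=b[0].astype(int)
A=cv2.resize(s['img'][v-30:v+20,u-35:u+35],(770,550),interpolation=cv2.INTER_CUBIC)
cv2.imwrite('pics/c5.png',A)
E
```

```text
[0.60535339 0.0309839  0.15875347]
```

View pics/c5.png

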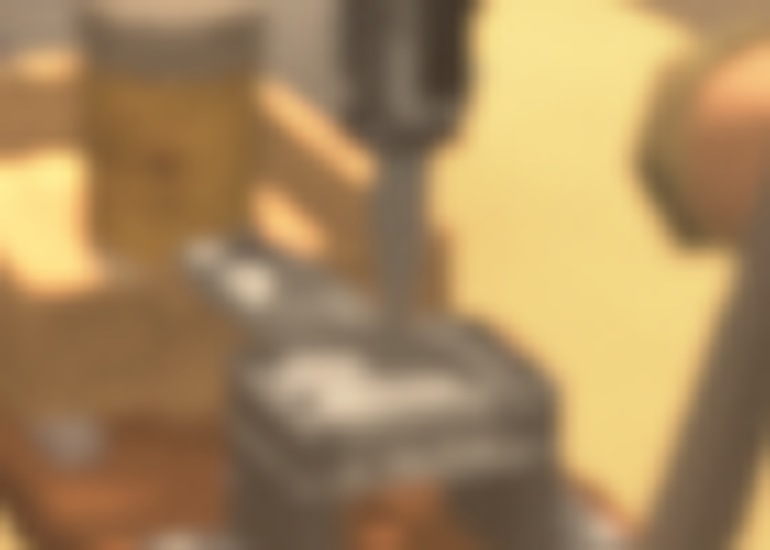

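>>> {"method": "carry_out", "body": {
  "series": [
    {"claw": -1, "linear": [-0.7, 0.3, 3], "rotation": [0, 0, 0]},
    {"claw": -1, "linear": [0, 0, 2], "rotation": [0, 0, 0]},
    {"claw": -1, "linear": [0, 0, 1], "rotation": [0, 0, 0]},
    {"claw": -1, "linear": [0, 0, 1], "rotation": [0, 0, 0]},
    {"claw": -1, "linear": [0, 0, 0.5], "rotation": [0, 0, 0]},
    {"claw": -1, "linear": [0, 0, 0.5], "rotation": [0, 0, 0]},
    {"claw": -1, "linear": [0, 0, 0.5], "rotation": [0, 0, 0]},
    {"claw": -1, "linear": [0, 0, 0], "rotation": [0, 0, 0]}
  ]
}}

```text
t: 9.35
tcp_pos: [0.6045, 0.0307, 0.1499]
orientation: [-0.0, 1.0, 0.0, -0.0]
force: [0.1, 0.1, -2.2]
finger_gap: 0.0209
finger_force: 88.5
```

>>> {"method": "carry_out", "body": {
  "series": [
    {"claw": -1, "linear": [0, 0, 0.7], "rotation": [0, 0, 0]},
    {"claw": -1, "linear": [0, 0, 0.7], "rotation": [0, 0, 0]},
    {"claw": -1, "linear": [0, 0, 0.7], "rotation": [0, 0, 0]},
    {"claw": -1, "linear": [0, 0, 0.7], "rotation": [0, 0, 0]},
    {"claw": -1, "linear": [0, 0, 0.7], "rotation": [0, 0, 0]},
    {"claw": -1, "linear": [0, 0, 0.5], "rotation": [0, 0, 0]},
    {"claw": -1, "linear": [0, 0, 0], "rotation": [0, 0, 0]},
    {"claw": -1, "linear": [0, 0, 0], "rotation": [0, 0, 0]}
  ]
}}

```text
t: 10.35
tcp_pos: [0.6046, 0.0307, 0.146]
orientation: [0.0, 1.0, 0.0, 0.0]
force: [0.0, 0.5, -2.4]
finger_gap: 0.0208
finger_force: 88.5
```

>>> {"method": "carry_out", "body": {
  "series": [
    {"claw": -1, "linear": [1, 0, 0], "rotation": [0, 0, 0]},
    {"claw": -1, "linear": [1, 0, 0], "rotation": [0, 0, 0]},
    {"claw": -1, "linear": [1, 0, 0], "rotation": [0, 0, 0]},
    {"claw": -1, "linear": [1, 0, 0], "rotation": [0, 0, 0]},
    {"claw": -1, "linear": [0.5, 0, 0], "rotation": [0, 0, 0]},
    {"claw": -1, "linear": [0.5, 0, 0], "rotation": [0, 0, 0]},
    {"claw": -1, "linear": [0, 0, 0], "rotation": [0, 0, 0]},
    {"claw": -1, "linear": [0, 0, 0], "rotation": [0, 0, 0]}
  ]
}}

```text
t: 11.35
tcp_pos: [0.6095, 0.0307, 0.146]
orientation: [0.0, 1.0, 0.0, -0.0]
force: [0.3, 0.3, -1.8]
finger_gap: 0.0207
finger_force: 88.5
```

>>> {"method": "carry_out", "body": {
  "series": [
    {"claw": -1, "linear": [0.7, 0, 0], "rotation": [0, 0, 0]},
    {"claw": -1, "linear": [0.7, 0, 0], "rotation": [0, 0, 0]},
    {"claw": -1, "linear": [0.6, 0, 0], "rotation": [0, 0, 0]},
    {"claw": -1, "linear": [0, 0, 0], "rotation": [0, 0, 0]},
    {"claw": -1, "linear": [0, 0, 0], "rotation": [0, 0, 0]},
    {"claw": -1, "linear": [0, 0, 0], "rotation": [0, 0, 0]},
    {"claw": -1, "linear": [0, 0, 0], "rotation": [0, 0, 0]},
    {"claw": -1, "linear": [0, 0, 0], "rotation": [0, 0, 0]}
  ]
}}

```text
t: 12.35
tcp_pos: [0.6111, 0.0308, 0.1458]
orientation: [-0.0, 1.0, 0.0, -0.001]
force: [-5.1, 1.0, 0.8]
finger_gap: 0.0208
finger_force: 88.8
```

>>> {"method": "carry_out", "body": {
  "series": [
    {"claw": -1, "linear": [-3, 0, 0], "rotation": [0, 0, 0]},
    {"claw": -1, "linear": [-3, 0, 0], "rotation": [0, 0, 0]},
    {"claw": -1, "linear": [-2, 0, 0], "rotation": [0, 0, 0]},
    {"claw": -1, "linear": [-1, 0, 0], "rotation": [0, 0, 0]},
    {"claw": -1, "linear": [-0.7, 0, 0], "rotation": [0, 0, 0]},
    {"claw": -1, "linear": [-0.6, 0, 0], "rotation": [0, 0, 0]},
    {"claw": -1, "linear": [0, 0, 0], "rotation": [0, 0, 0]},
    {"claw": -1, "linear": [0, 0, 0], "rotation": [0, 0, 0]}
  ]
}}

```text
t: 13.35
tcp_pos: [0.6013, 0.0307, 0.146]
orientation: [-0.0, 1.0, 0.0, 0.0]
force: [-0.2, 0.3, -0.8]
finger_gap: 0.0206
finger_force: 88.8
```

>>> {"method": "carry_out", "body": {
  "series": [
    {"claw": -1, "linear": [-0.7, 0, 0], "rotation": [0, 0, 0]},
    {"claw": -1, "linear": [-0.7, 0, 0], "rotation": [0, 0, 0]},
    {"claw": -1, "linear": [-0.6, 0, 0], "rotation": [0, 0, 0]},
    {"claw": -1, "linear": [0, 0, 0], "rotation": [0, 0, 0]},
    {"claw": -1, "linear": [0, 0, 0], "rotation": [0, 0, 0]},
    {"claw": -1, "linear": [0, 0, 0], "rotation": [0, 0, 0]},
    {"claw": -1, "linear": [0, 0, 0], "rotation": [0, 0, 0]},
    {"claw": -1, "linear": [0, 0, 0], "rotation": [0, 0, 0]}
  ]
}}

```text
t: 14.35
tcp_pos: [0.5993, 0.0307, 0.146]
orientation: [0.0, 1.0, 0.0, -0.0]
force: [-0.6, 0.0, -1.2]
finger_gap: 0.021
finger_force: 88.8
```

>>> {"method": "carry_out", "body": {
  "series": [
    {"claw": -1, "linear": [-0.7, 0, 0], "rotation": [0, 0, 0]},
    {"claw": -1, "linear": [-0.7, 0, 0], "rotation": [0, 0, 0]},
    {"claw": -1, "linear": [0, 0, 0], "rotation": [0, 0, 0]},
    {"claw": -1, "linear": [0, 0, 0], "rotation": [0, 0, 0]},
    {"claw": -1, "linear": [0, 0, 0], "rotation": [0, 0, 0]},
    {"claw": -1, "linear": [0, 0, 0], "rotation": [0, 0, 0]},
    {"claw": -1, "linear": [0, 0, 0], "rotation": [0, 0, 0]},
    {"claw": -1, "linear": [0, 0, 0], "rotation": [0, 0, 0]}
  ]
}}

```text
t: 15.35
tcp_pos: [0.5979, 0.0307, 0.146]
orientation: [-0.0, 1.0, 0.0, 0.0]
force: [1.5, -0.1, -1.4]
finger_gap: 0.0211
finger_force: 88.8
```

>>> {"method": "carry_out", "body": {
  "series": [
    {"claw": -1, "linear": [3.3, 0, 0], "rotation": [0, 0, 0]},
    {"claw": -1, "linear": [3.3, 0, 0], "rotation": [0, 0, 0]},
    {"claw": -1, "linear": [0, -2, 0], "rotation": [0, 0, 0]},
    {"claw": -1, "linear": [0, -1.5, 0], "rotation": [0, 0, 0]},
    {"claw": -1, "linear": [0, -1, 0], "rotation": [0, 0, 0]},
    {"claw": -1, "linear": [0, -0.6, 0], "rotation": [0, 0, 0]},
    {"claw": -1, "linear": [0, 0, 0], "rotation": [0, 0, 0]},
    {"claw": -1, "linear": [0, 0, 0], "rotation": [0, 0, 0]}
  ]
}}

```text
t: 16.35
tcp_pos: [0.6044, 0.0352, 0.1459]
orientation: [0.0, 1.0, 0.0, -0.0]
force: [0.3, -5.1, -2.4]
finger_gap: 0.0208
finger_force: 88.8
```

>>> {"method": "carry_out", "body": {
  "series": [
    {"claw": -1, "linear": [0, 3, 0], "rotation": [0, 0, 0]},
    {"claw": -1, "linear": [0, 3, 0], "rotation": [0, 0, 0]},
    {"claw": -1, "linear": [0, 3, 0], "rotation": [0, 0, 0]},
    {"claw": -1, "linear": [0, 1.5, 0], "rotation": [0, 0, 0]},
    {"claw": -1, "linear": [0, 0.7, 0], "rotation": [0, 0, 0]},
    {"claw": -1, "linear": [0, 0.6, 0], "rotation": [0, 0, 0]},
    {"claw": -1, "linear": [0, 0, 0], "rotation": [0, 0, 0]},
    {"claw": -1, "linear": [0, 0, 0], "rotation": [0, 0, 0]}
  ]
}}

```text
t: 17.35
tcp_pos: [0.6045, 0.0241, 0.146]
orientation: [-0.0, 1.0, 0.0, -0.0]
force: [-0.9, -0.5, -0.1]
finger_gap: 0.0213
finger_force: 88.9
```

>>> {"method": "carry_out", "body": {
  "series": [
    {"claw": -1, "linear": [0, 0.7, 0], "rotation": [0, 0, 0]},
    {"claw": -1, "linear": [0, 0.7, 0], "rotation": [0, 0, 0]},
    {"claw": -1, "linear": [0, 0.6, 0], "rotation": [0, 0, 0]},
    {"claw": -1, "linear": [0, 0, 0], "rotation": [0, 0, 0]},
    {"claw": -1, "linear": [0, 0, 0], "rotation": [0, 0, 0]},
    {"claw": -1, "linear": [0, 0, 0], "rotation": [0, 0, 0]},
    {"claw": -1, "linear": [0, 0, 0], "rotation": [0, 0, 0]},
    {"claw": -1, "linear": [0, 0, 0], "rotation": [0, 0, 0]}
  ]
}}

```text
t: 18.35
tcp_pos: [0.6045, 0.022, 0.146]
orientation: [-0.0, 1.0, 0.0, 0.0]
force: [-0.3, 1.2, -1.5]
finger_gap: 0.0206
finger_force: 88.9
```

>>> {"method": "carry_out", "body": {
  "series": [
    {"claw": -1, "linear": [1.3, -5, 0], "rotation": [0, 0, 0]},
    {"claw": -1, "linear": [1, -4.5, 0], "rotation": [0, 0, 0]},
    {"claw": -1, "linear": [0, 0, 1], "rotation": [0, 0, 0]},
    {"claw": -1, "linear": [0, 0, 1], "rotation": [0, 0, 0]},
    {"claw": -1, "linear": [0, 0, 1], "rotation": [0, 0, 0]},
    {"claw": -1, "linear": [0, 0, 0.7], "rotation": [0, 0, 0]},
    {"claw": -1, "linear": [0, 0, 0.7], "rotation": [0, 0, 0]},
    {"claw": -1, "linear": [0, 0, 0], "rotation": [0, 0, 0]}
  ]
}}

```text
t: 19.35
tcp_pos: [0.6068, 0.0315, 0.1416]
orientation: [0.0, 1.0, 0.0, -0.0]
force: [0.3, 0.8, -2.2]
finger_gap: 0.0212
finger_force: 88.9
```

>>> {"method": "carry_out", "body": {
  "series": [
    {"claw": -1, "linear": [0, 0, 0.7], "rotation": [0, 0, 0]},
    {"claw": -1, "linear": [0, 0, 0.7], "rotation": [0, 0, 0]},
    {"claw": -1, "linear": [0, 0, 0.6], "rotation": [0, 0, 0]},
    {"claw": -1, "linear": [0, 0, 0.5], "rotation": [0, 0, 0]},
    {"claw": -1, "linear": [0, 0, 0], "rotation": [0, 0, 0]},
    {"claw": -1, "linear": [0, 0, 0], "rotation": [0, 0, 0]},
    {"claw": -1, "linear": [0, 0, 0], "rotation": [0, 0, 0]},
    {"claw": -1, "linear": [0, 0, 0], "rotation": [0, 0, 0]}
  ]
}}

```text
t: 20.35
tcp_pos: [0.6068, 0.0315, 0.1391]
orientation: [-0.0, 1.0, 0.0, 0.0]
force: [-0.3, 0.7, -1.9]
finger_gap: 0.0209
finger_force: 88.9
```

>>> {"method": "carry_out", "body": {
  "series": [
    {"claw": -1, "linear": [0, 0, 0.7], "rotation": [0, 0, 0]},
    {"claw": -1, "linear": [0, 0, 0.7], "rotation": [0, 0, 0]},
    {"claw": -1, "linear": [0, 0, 0.7], "rotation": [0, 0, 0]},
    {"claw": -1, "linear": [0, 0, 0.7], "rotation": [0, 0, 0]},
    {"claw": -1, "linear": [0, 0, 0.7], "rotation": [0, 0, 0]},
    {"claw": -1, "linear": [0, 0, 0.5], "rotation": [0, 0, 0]},
    {"claw": -1, "linear": [0, 0, 0], "rotation": [0, 0, 0]},
    {"claw": -1, "linear": [0, 0, 0], "rotation": [0, 0, 0]}
  ]
}}

```text
t: 21.35
tcp_pos: [0.6068, 0.0315, 0.1351]
orientation: [0.0, 1.0, 0.0, 0.0]
force: [-0.7, -0.7, -1.2]
finger_gap: 0.0206
finger_force: 88.9
```

>>> {"method": "carry_out", "body": {
  "series": [
    {"claw": -1, "linear": [-0.3, 0.4, 0.8], "rotation": [0, 0, 0]},
    {"claw": -1, "linear": [-0.15, 0.2, 0.8], "rotation": [0, 0, 0]},
    {"claw": -1, "linear": [-0.15, 0.2, 0.8], "rotation": [0, 0, 0]},
    {"claw": -1, "linear": [-0.1, 0.15, 0.8], "rotation": [0, 0, 0]},
    {"claw": -1, "linear": [-0.1, 0.15, 0.8], "rotation": [0, 0, 0]},
    {"claw": -1, "linear": [-0.1, 0.15, 0.8], "rotation": [0, 0, 0]},
    {"claw": -1, "linear": [0, 0, 0], "rotation": [0, 0, 0]},
    {"claw": -1, "linear": [0, 0, 0], "rotation": [0, 0, 0]}
  ]
}}

```text
t: 22.35
tcp_pos: [0.6059, 0.0303, 0.1303]
orientation: [-0.0, 1.0, 0.0, 0.0]
force: [0.2, 0.5, -1.2]
finger_gap: 0.0208
finger_force: 88.9
```

>>> {"method": "carry_out", "body": {
  "series": [
    {"claw": -1, "linear": [-0.1, 0.12, 0.8], "rotation": [0, 0, 0]},
    {"claw": -1, "linear": [-0.1, 0.12, 0.8], "rotation": [0, 0, 0]},
    {"claw": -1, "linear": [-0.1, 0.12, 0.8], "rotation": [0, 0, 0]},
    {"claw": -1, "linear": [-0.1, 0.12, 0.8], "rotation": [0, 0, 0]},
    {"claw": -1, "linear": [-0.1, 0.12, 0.8], "rotation": [0, 0, 0]},
    {"claw": -1, "linear": [-0.1, 0.12, 0.5], "rotation": [0, 0, 0]},
    {"claw": -1, "linear": [0, 0, 0], "rotation": [0, 0, 0]},
    {"claw": -1, "linear": [0, 0, 0], "rotation": [0, 0, 0]}
  ]
}}

```text
t: 23.35
tcp_pos: [0.6057, 0.0299, 0.1262]
orientation: [-0.0, 1.0, 0.0, 0.001]
force: [2.9, 4.1, 3.2]
finger_gap: 0.021
finger_force: 89.5
```

>>> {"method": "carry_out", "body": {
  "series": [
    {"claw": -1, "linear": [-0.1, 0.12, 0.7], "rotation": [0, 0, 0]},
    {"claw": -1, "linear": [-0.1, 0.12, 0.7], "rotation": [0, 0, 0]},
    {"claw": -1, "linear": [-0.1, 0.12, 0.7], "rotation": [0, 0, 0]},
    {"claw": -1, "linear": [-0.1, 0.12, 0.7], "rotation": [0, 0, 0]},
    {"claw": -1, "linear": [0, 0.12, 0.7], "rotation": [0, 0, 0]},
    {"claw": -1, "linear": [0, 0.12, 0.5], "rotation": [0, 0, 0]},
    {"claw": -1, "linear": [0, 0, 0], "rotation": [0, 0, 0]},
    {"claw": -1, "linear": [0, 0, 0], "rotation": [0, 0, 0]}
  ]
}}

```text
t: 24.35
tcp_pos: [0.6055, 0.0291, 0.1225]
orientation: [-0.0, 1.0, 0.0, 0.001]
force: [3.0, 5.0, 5.2]
finger_gap: 0.0208
finger_force: 89.6
```

>>> {"method": "carry_out", "body": {
  "series": [
    {"claw": -1, "linear": [-0.1, 0.1, 0.7], "rotation": [0, 0, 0]},
    {"claw": -1, "linear": [-0.1, 0.1, 0.7], "rotation": [0, 0, 0]},
    {"claw": -1, "linear": [-0.1, 0.1, 0.7], "rotation": [0, 0, 0]},
    {"claw": -1, "linear": [-0.1, 0.1, 0.7], "rotation": [0, 0, 0]},
    {"claw": -1, "linear": [-0.1, 0.1, 0.5], "rotation": [0, 0, 0]},
    {"claw": -1, "linear": [0, 0, 0], "rotation": [0, 0, 0]},
    {"claw": -1, "linear": [0, 0, 0], "rotation": [0, 0, 0]},
    {"claw": -1, "linear": [0, 0, 0], "rotation": [0, 0, 0]}
  ]
}}

```text
t: 25.35
tcp_pos: [0.6051, 0.0286, 0.1193]
orientation: [-0.0, 1.0, 0.0, 0.001]
force: [3.6, 4.3, 5.9]
finger_gap: 0.0208
finger_force: 89.6
```

>>> {"method": "carry_out", "body": {
  "series": [
    {"claw": -1, "linear": [-0.1, 0.05, 0.7], "rotation": [0, 0, 0]},
    {"claw": -1, "linear": [-0.1, 0.05, 0.7], "rotation": [0, 0, 0]},
    {"claw": -1, "linear": [-0.1, 0.05, 0.7], "rotation": [0, 0, 0]},
    {"claw": -1, "linear": [-0.1, 0.05, 0.6], "rotation": [0, 0, 0]},
    {"claw": -1, "linear": [0, 0, 0], "rotation": [0, 0, 0]},
    {"claw": -1, "linear": [0, 0, 0], "rotation": [0, 0, 0]},
    {"claw": -1, "linear": [0, 0, 0], "rotation": [0, 0, 0]},
    {"claw": -1, "linear": [0, 0, 0], "rotation": [0, 0, 0]}
  ]
}}

```text
t: 26.35
tcp_pos: [0.6047, 0.0283, 0.1167]
orientation: [-0.0, 1.0, 0.0, 0.001]
force: [3.3, 5.4, 6.3]
finger_gap: 0.0209
finger_force: 89.6
```

>>> {"method": "carry_out", "body": {
  "series": [
    {"claw": -1, "linear": [0, 0, 0.7], "rotation": [0, 0, 0]},
    {"claw": -1, "linear": [0, 0, 0.7], "rotation": [0, 0, 0]},
    {"claw": -1, "linear": [0, 0, 0.7], "rotation": [0, 0, 0]},
    {"claw": -1, "linear": [0, 0, 0.7], "rotation": [0, 0, 0]},
    {"claw": -1, "linear": [0, 0, 0], "rotation": [0, 0, 0]},
    {"claw": -1, "linear": [0, 0, 0], "rotation": [0, 0, 0]},
    {"claw": -1, "linear": [0, 0, 0], "rotation": [0, 0, 0]},
    {"claw": -1, "linear": [0, 0, 0], "rotation": [0, 0, 0]}
  ]
}}

```text
t: 27.35
tcp_pos: [0.6047, 0.0283, 0.1138]
orientation: [-0.0, 1.0, 0.0, 0.001]
force: [4.4, 4.4, 5.3]
finger_gap: 0.0209
finger_force: 89.6
```

>>> {"method": "carry_out", "body": {
  "series": [
    {"claw": -1, "linear": [0, 0, 0.7], "rotation": [0, 0, 0]},
    {"claw": -1, "linear": [0, 0, 0.7], "rotation": [0, 0, 0]},
    {"claw": -1, "linear": [0, 0, 0.7], "rotation": [0, 0, 0]},
    {"claw": -1, "linear": [0, 0, 0.7], "rotation": [0, 0, 0]},
    {"claw": -1, "linear": [0, 0, 0], "rotation": [0, 0, 0]},
    {"claw": -1, "linear": [0, 0, 0], "rotation": [0, 0, 0]},
    {"claw": -1, "linear": [0, 0, 0], "rotation": [0, 0, 0]},
    {"claw": -1, "linear": [0, 0, 0], "rotation": [0, 0, 0]}
  ]
}}

```text
t: 28.35
tcp_pos: [0.6047, 0.0283, 0.111]
orientation: [-0.0, 1.0, 0.0, 0.001]
force: [4.6, 5.1, 5.1]
finger_gap: 0.021
finger_force: 89.6
```

>>> {"method": "carry_out", "body": {
  "series": [
    {"claw": -1, "linear": [0, 0, 0.7], "rotation": [0, 0, 0]},
    {"claw": -1, "linear": [0, 0, 0.7], "rotation": [0, 0, 0]},
    {"claw": -1, "linear": [0, 0, 0.7], "rotation": [0, 0, 0]},
    {"claw": -1, "linear": [0, 0, 0.7], "rotation": [0, 0, 0]},
    {"claw": -1, "linear": [0, 0, 0.7], "rotation": [0, 0, 0]},
    {"claw": -1, "linear": [0, 0, 0], "rotation": [0, 0, 0]},
    {"claw": -1, "linear": [0, 0, 0], "rotation": [0, 0, 0]},
    {"claw": -1, "linear": [0, 0, 0], "rotation": [0, 0, 0]}
  ]
}}

```text
t: 29.35
tcp_pos: [0.6046, 0.0284, 0.1072]
orientation: [-0.0, 1.0, 0.0, 0.001]
force: [5.2, 4.0, 1.9]
finger_gap: 0.0208
finger_force: 89.9
```

>>> {"method": "carry_out", "body": {
  "series": [
    {"claw": -1, "linear": [0.1, -0.1, 0.7], "rotation": [0, 0, 0]},
    {"claw": -1, "linear": [0, 0, 0.7], "rotation": [0, 0, 0]},
    {"claw": -1, "linear": [0, 0, 0.7], "rotation": [0, 0, 0]},
    {"claw": -1, "linear": [0, 0, 0.7], "rotation": [0, 0, 0]},
    {"claw": -1, "linear": [0, 0, 0.7], "rotation": [0, 0, 0]},
    {"claw": -1, "linear": [0, 0, 0.5], "rotation": [0, 0, 0]},
    {"claw": -1, "linear": [0, 0, 0], "rotation": [0, 0, 0]},
    {"claw": -1, "linear": [0, 0, 0], "rotation": [0, 0, 0]}
  ]
}}

```text
t: 30.35
tcp_pos: [0.6047, 0.0284, 0.1032]
orientation: [-0.0, 1.0, 0.0, 0.001]
force: [4.1, 5.1, 4.4]
finger_gap: 0.0212
finger_force: 89.9
```

>>> {"method": "carry_out", "body": {
  "series": [
    {"claw": -1, "linear": [0, 0, 0.5], "rotation": [0, 0, 0]},
    {"claw": -1, "linear": [0, 0, 0.5], "rotation": [0, 0, 0]},
    {"claw": -1, "linear": [0, 0, 0.5], "rotation": [0, 0, 0]},
    {"claw": -1, "linear": [0, 0, 0.5], "rotation": [0, 0, 0]},
    {"claw": -1, "linear": [0, 0, 0.3], "rotation": [0, 0, 0]},
    {"claw": -1, "linear": [0, 0, 0], "rotation": [0, 0, 0]},
    {"claw": -1, "linear": [0, 0, 0], "rotation": [0, 0, 0]},
    {"claw": -1, "linear": [0, 0, 0], "rotation": [0, 0, 0]}
  ]
}}

```text
t: 31.35
tcp_pos: [0.6047, 0.0284, 0.101]
orientation: [-0.0, 1.0, 0.0, 0.001]
force: [4.0, 3.8, 4.0]
finger_gap: 0.021
finger_force: 89.9
```

>>> {"method": "carry_out", "body": {
  "series": [
    {"claw": -1, "linear": [0, 0, 0.4], "rotation": [0, 0, 0]},
    {"claw": -1, "linear": [0, 0, 0.4], "rotation": [0, 0, 0]},
    {"claw": -1, "linear": [0, 0, 0.4], "rotation": [0, 0, 0]},
    {"claw": -1, "linear": [0, 0, 0.3], "rotation": [0, 0, 0]},
    {"claw": -1, "linear": [0, 0, 0], "rotation": [0, 0, 0]},
    {"claw": -1, "linear": [0, 0, 0], "rotation": [0, 0, 0]},
    {"claw": -1, "linear": [0, 0, 0], "rotation": [0, 0, 0]},
    {"claw": -1, "linear": [0, 0, 0], "rotation": [0, 0, 0]}
  ]
}}

```text
t: 32.35
tcp_pos: [0.6048, 0.0284, 0.0999]
orientation: [-0.0, 1.0, 0.0, 0.001]
force: [3.7, 3.6, 7.3]
finger_gap: 0.0207
finger_force: 89.9
```

>>> {"method": "carry_out", "body": {
  "series": [
    {"claw": -1, "linear": [0, 0, 0.3], "rotation": [0, 0, 0]},
    {"claw": -1, "linear": [0, 0, 0.3], "rotation": [0, 0, 0]},
    {"claw": -1, "linear": [0, 0, 0], "rotation": [0, 0, 0]},
    {"claw": -1, "linear": [0, 0, 0], "rotation": [0, 0, 0]},
    {"claw": -1, "linear": [0, 0, 0], "rotation": [0, 0, 0]},
    {"claw": -1, "linear": [0, 0, 0], "rotation": [0, 0, 0]},
    {"claw": -1, "linear": [0, 0, 0], "rotation": [0, 0, 0]},
    {"claw": -1, "linear": [0, 0, 0], "rotation": [0, 0, 0]}
  ]
}}

```text
t: 33.35
tcp_pos: [0.6049, 0.0284, 0.0998]
orientation: [-0.0, 1.0, 0.0, 0.001]
force: [0.8, 4.6, 13.2]
finger_gap: 0.0212
finger_force: 90.4
```

>>> {"method": "carry_out", "body": {
  "series": [
    {"claw": -1, "linear": [0, 0, 0.3], "rotation": [0, 0, 0]},
    {"claw": -1, "linear": [0, 0, 0.3], "rotation": [0, 0, 0]},
    {"claw": -1, "linear": [0, 0, 0.1], "rotation": [0, 0, 0]},
    {"claw": -1, "linear": [0, 0, 0], "rotation": [0, 0, 0]},
    {"claw": -1, "linear": [0, 0, 0], "rotation": [0, 0, 0]},
    {"claw": -1, "linear": [0, 0, 0], "rotation": [0, 0, 0]},
    {"claw": -1, "linear": [0, 0, 0], "rotation": [0, 0, 0]},
    {"claw": -1, "linear": [0, 0, 0], "rotation": [0, 0, 0]}
  ]
}}

```text
t: 34.35
tcp_pos: [0.6049, 0.0284, 0.0998]
orientation: [-0.0, 1.0, 0.0, 0.002]
force: [-2.8, 4.7, 19.0]
finger_gap: 0.021
finger_force: 91.0
```

```bash
python3 - <<'E'
from h import *
s=snapshot('scene');st=readout.get_state();print(st['tcp_pos'],st['force'])
u,v=proj(s,[.605,.0284,.08])[0].astype(int)
cv2.imwrite('pics/c6.png',cv2.resize(s['img'][v-25:v+25,u-35:u+35],(770,550),interpolation=cv2.INTER_CUBIC))
E
```

```text
[0.6049094  0.02842999 0.0997474 ] [-2.7940239   4.85802651 18.94979632]
```

View pics/c6.png

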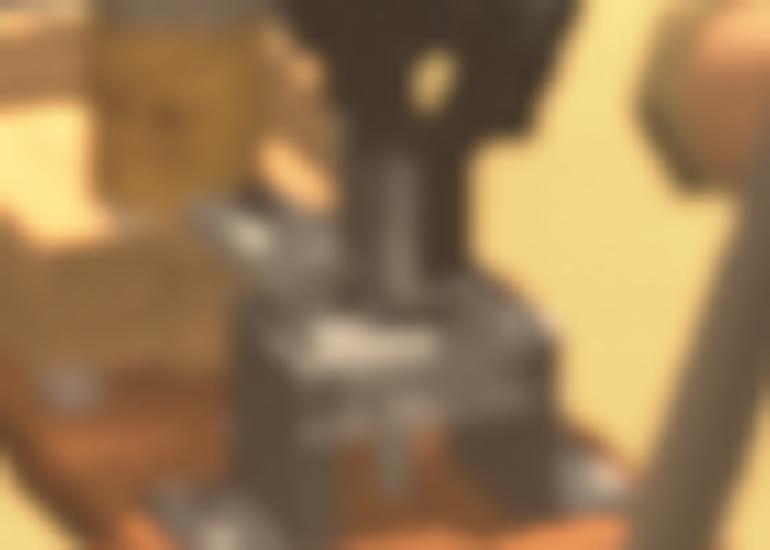

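>>> {"method": "carry_out", "body": {
  "series": [
    {"claw": -1, "linear": [0, 0, -0.5], "rotation": [0, 0, 0]},
    {"claw": -1, "linear": [0, 0, -0.5], "rotation": [0, 0, 0]},
    {"claw": 0.2, "linear": [0, 0, 0], "rotation": [0, 0, 0]},
    {"claw": 0.2, "linear": [0, 0, 0], "rotation": [0, 0, 0]},
    {"claw": 0.2, "linear": [0, 0, 0], "rotation": [0, 0, 0]},
    {"claw": 0.2, "linear": [0, 0, 0], "rotation": [0, 0, 0]},
    {"claw": 0.2, "linear": [0, 0, 0], "rotation": [0, 0, 0]},
    {"claw": 0.2, "linear": [0, 0, 0], "rotation": [0, 0, 0]}
  ]
}}

```text
t: 35.4
tcp_pos: [0.6041, 0.0282, 0.0986]
orientation: [0.0, 1.0, 0.0, -0.0]
force: [-0.8, -0.3, 0.3]
finger_gap: 0.0518
finger_force: 0.0
```

>>> {"method": "carry_out", "body": {
  "series": [
    {"claw": 0.2, "linear": [0, 0, -10], "rotation": [0, 0, 0]},
    {"claw": 0.2, "linear": [0, 0, -20], "rotation": [0, 0, 0]},
    {"claw": 0.2, "linear": [0, 0, -25], "rotation": [0, 0, 0]},
    {"claw": 0.2, "linear": [0, 0, -25], "rotation": [0, 0, 0]},
    {"claw": 0.2, "linear": [0, 0, -20], "rotation": [0, 0, 0]},
    {"claw": 0.2, "linear": [0, 0, 0], "rotation": [0, 0, 0]},
    {"claw": 0.2, "linear": [0, 0, 0], "rotation": [0, 0, 0]},
    {"claw": 0.2, "linear": [0, 0, 0], "rotation": [0, 0, 0]}
  ]
}}

```text
t: 36.4
tcp_pos: [0.6038, 0.0282, 0.1976]
orientation: [-0.0, 1.0, 0.0, -0.001]
force: [-0.2, 0.7, 0.0]
finger_gap: 0.0517
finger_force: 0.0
```

```bash
python3 - <<'E'
from h import *
s=snapshot('scene')
u,v=proj(s,[.605,.0284,.09])[0].astype(int)
cv2.imwrite('pics/c7.png',cv2.resize(s['img'][v-25:v+25,u-35:u+35],(770,550),interpolation=cv2.INTER_CUBIC))
E
```

```text
(no output)
```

View pics/c7.png

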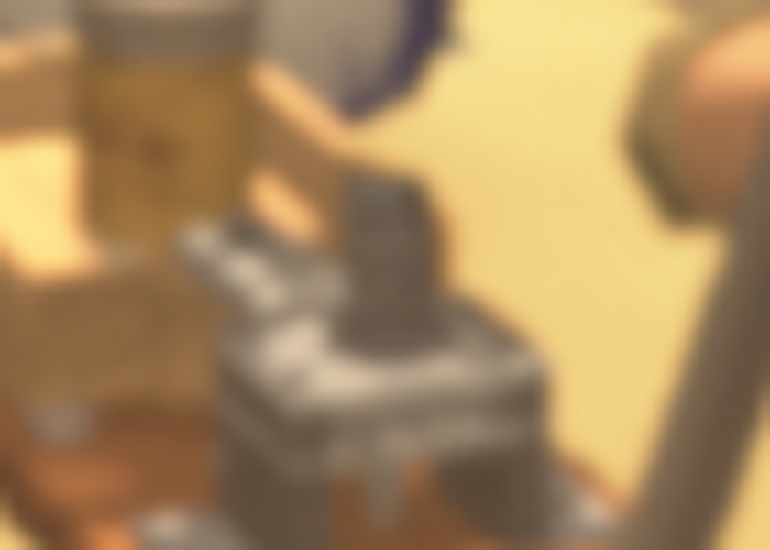

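The pin stands upright with its collar flush on the bracket (390,345) and its tip hanging below (387,510). The gripper is clear.

```bash
python3 -c "from workcell import ticket;print(ticket.close_job())"
```

```text
the job is handed in; nothing more can be done
None
```

The drift pin is seated in the lock with its collar flush on the bracket after a final push of about 20 N, the pin is released and the gripper is clear; I handed the job in at about 36 s, and no verdict came back.

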